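# Set the length stop and butt the batten

## Robot

A 6-joint arm with a two-finger parallel gripper is mounted at the origin on a cart in front of the work surface, level with it; the furniture and walls round the work are solid. World frame = base frame: x ahead of the robot, y to its left, z up, the work surface at z = 0. Lengths are in m, angles in degrees, forces in N, time in s.
With the tool pointing down it reaches from about 0.25 to 0.725 m from the base axis. Payload 9.7 kg.
Tool frame: the origin (TCP) lies on the centre line of the jaws, within the pads' length; the fingertips stand 19 mm ahead of it and the grasp point (between the pads) is the TCP (bot.tcp_to_tips is the z of the fingertips in the tool frame, in m); z points along the fingers, y is the line along which they close (so a half turn about z gives the same grasp; the last joint's range is limited). The gripper opens to 85 mm and grips with 20 to 120 N. Pads are 22 mm wide; open, the fingers measure 114 mm over their backs; the gripper's body (76 mm by 85 mm) begins 54 mm behind the grasp point. The pads swing forward as they close: fully open they stand 13 mm farther back than shut.
Start: joints at [76.318, 4.979, 10.078, 95.1, 0, 90], TCP at [0.13, 0.534, 0.25] pointing down, gripper open.
Joint ranges: [-179.16, 179.16], [-48.56, 103.87], [-65.8, 70.77], [-126.05, 130.52], [-82.76, 87.17], [-180, 180]. Speed limits (degrees/s): [127.2, 127.2, 147.25, 180, 180, 180].

## Interface

Orientations are given as [roll, pitch, yaw] about the fixed x, y, z axes, in that order (R = Rz(yaw) Ry(pitch) Rx(roll)).
In Python, from workcell import bot gives the robot as it stands. The module is installed in compiled form; this text tells all that it offers.
- The arm moves only by the tool play_rows, never from a script. Its argument "increments" is a list of rows, each an object with "slide": the shift along the tool's x, y, z in mm, a list of three; "angular": the turn, a rotation vector about the tool's x, y, z in degrees, a list of three; "claw": the opening, from -1 (shut) to 1 (fully open). In form: [{"slide": [x, y, z], "angular": [rx, ry, rz], "claw": claw}, ...]. A call has 1 to 8 rows; each row shifts and turns the commanded pose from where the row before left it, along the tool's axes as they then stand; what a row does not reach is not made up. A row lasts 1/10 s, in which the tool goes at most 50 mm and 8.59 degrees, less where a joint would pass 70% of its speed; a pose out of reach is approached as far as the arm can. A call is refused whole if a number of a shift passes 50 or a number of a turn 8.59, either way. A call with a gripper value outside its range is refused whole. The fingers move at their own pace and stop on an object; "squeeze" is the grip in N (left out, the last holds). Time passes only in rows, so rows that do not move let the fingers close. It gives the time, the measured TCP pose, the force, the opening and the grip force at its end, in the units of the state.
- bot.get_obs(): the state, without advancing time (a new reading comes with each control period).
- bot.camera(name): name is "scene" or "top"; returns the picture (480x640x3 uint8, red, green, blue); there is no depth.
- bot.camera_info(name): a dict with "fovy" (degrees; the focal length in pixels is half the picture's height over the tangent of half this angle, whatever the lens; pixels are square), "cx", "cy" (the principal point, pixels), "R" (3x3) and "t" (3): a world point X has camera coordinates R X + t. Camera axes: x right, y down, z forward; pixel columns grow to the right and rows downward; lengths in m; the calibration is good to about 2 mm. A picture is of the moment at which its call begins. camera_info takes no time and is no camera call.
- bot.job_done(): hands the job in; it is judged then, once.
The state is a dict: "time": time; "q": joint angles; "qd": joint speeds; "joint_efforts": joint torques, N m; "ee_pos": TCP position; "tcp_rot": TCP orientation; "wrist_force": force on the tool from outside, world axes, zero at the start; "torque": the same for the moment, N m; "opening": finger opening in m; "grasp_force": force on a finger pad.
Only numpy, scipy, OpenCV 4.12 (cv2) and the standard library are available. Lean on these libraries where they do the work, as an engineer would, in place of code of your own. Each camera call takes 0.05 s, during which the arm holds its last target. There are 200 camera calls.

## Task

Set up the cutting fence: with the fingertips push the sliding stop along the fence, towards the bent brass clip, until its spring pin drops into the clip's notch. Only then push the wooden batten flat against the fence and along it until its end touches the stop, gently enough that the stop stays in its notch. Only push, gently: do not squeeze or lift anything, leave the pencil and tools lying round the fence alone, and finish clear of everything.

Things in the scene. Friction and masses are not known exactly. Their poses are not given: they have to be found in the camera images.
- fence: Fixed cutting fence: plywood base board 210 x 540 mm, 12 mm thick, and along its far side an aluminium fence 25 mm thick, 540 mm long, top 42 mm above the bench. Origin: on the bench under the board; x away from the robot, square to the fence, y left along it, z up; yaw varies by 0.2 rad. Board: x = -110 to +100 mm. Fence's front face: plane x = +60 mm; its centre line: x = +72.5 mm.
- stop (a joint): Travel of the sliding stop along the fence, m, 0 to 0.26, growing to the left (+y); it starts right of the clip. A grey saddle astride the fence, 40 mm along it, 47 mm across, top 86 mm above the bench, with a spring pin (black knob) in its middle and a dark steel stop arm in front of the fence. Slides with 2.5 N of friction; cannot lift off. If overrun, it can be pushed back from its left end.
- push_face (a point): Middle of the flat right-hand end (facing -y) of the grey saddle, 72 mm above the bench. This face spans 52 to 86 mm above the bench and 47 mm across the fence. Push here to the left with the fingertips 55 to 75 mm above the bench: they then pass over the clip (47 mm) and the batten (40 mm).
- stop_pin (a point): Axis of the stop's spring pin, at the top of the saddle (86 mm above the bench), 20 mm left of push_face. The stop is seated when this stands right over the notch.
- notch (a point): Middle of the V notch in the clip: bent brass strip, 102 x 12 mm, on top of the fence, 5 mm high: 36 mm ramp, V notch 8 mm wide in its middle, 36 mm ramp. Its place along the fence varies. Pushing the stop takes up to about 6 N while the pin climbs the ramp, falls to nothing as it drops in, then about 16 N to drive it out on either side: seated, it resists a 10 N push.
- stop_face (a point): Middle of the right-hand face (facing -y) of the stop arm, 32 mm above the bench; the batten's end is to rest on it. The face is 52 mm wide across the fence and spans 17 to 65 mm above the bench. Axes as the fence's.
- batten: Loose planed wooden batten, 45 mm wide (its x), 110 mm long (its y), 28 mm high, about 0.18 kg, two dark holes on top; lies on the base board in front of the fence, right of the stop, 5 to 25 mm off the fence and up to 0.1 rad askew. Origin: centre of its underside (12 mm above the bench); y points to the end that meets the stop.
- batten_end (a point): Middle of the batten's left end (+y), 14 mm above its underside.
- corner_l (a point): Point on the batten's far long side (towards the fence), 5 mm from its left end, at half height.
- corner_r (a point): Point on the batten's far long side, 5 mm from its right end, at half height.
- pencil: Bystander: orange carpenter's pencil, 149 mm, lying along y on the front of the base board, left half. Origin under its middle.
- driver_green: Bystander: green screwdriver, 153 mm, on the bench behind the fence. Origin under its middle.
- caliper: Bystander: steel vernier caliper, 68 x 168 x 10 mm, on the bench in front of the base board. Origin under its middle.
- tape_measure: Bystander: yellow tape measure, 71 x 82 x 32 mm, on the bench behind the fence. Origin under its middle.

How it is judged (in metres and radians):
On the way, in this order (a step that is already met when the one before it is completed fails the run):
1. the stop is seated in the clip's notch, the batten not yet brought up to it (horizontal distance between stop_pin and notch below 0.002 m and velocity of joint stop between -0.005 and 0.005 m/s and y of batten_end in the frame of stop_face below -0.02 m), for 0.3 s.
2. the batten lies flat on the fence with its end on the stop, the stop still seated (horizontal distance between stop_pin and notch below 0.002 m and velocity of joint stop between -0.005 and 0.005 m/s and y of batten_end in the frame of stop_face above -0.003 m and x of each of corner_l, corner_r in the frame of fence above 0.057 m and angle between batten's own z axis and vertical below 0.05 rad and linear speed of batten below 0.01 m/s), for 0.2 s.
At the end, for the whole second after the job is handed in: The stop's pin stands within 2 mm of the notch's middle and at rest; the batten's left end is within 3 mm of the stop face, both its far corners within 3 mm of the fence's front face, it lies flat on the board and at rest (all of step 2); the robot touches nothing.
It fails at once if the batten is squeezed or shoved with more than 35 N by the fingers (contact force between the fingers and batten above 35 N).
It fails at once if the batten is lifted or tipped (height (world z) of batten above 0.024 m or angle between batten's own z axis and vertical above 0.25 rad).
It fails at once if a bystander (pencil, screwdriver, caliper, tape measure) is moved by more than 15 mm (distance of any of pencil, driver_green, caliper, tape_measure from where it was at the start of the episode above 0.015 m).
It also fails if it takes over 70 s, if anything falls off the work surface, if the arm or the gripper's body presses on something with over 40 N, if the wrist force passes 120 N, or if a joint passes its speed limit or range.

## Working session

There is one attempt and no reset: what is moved stays moved. The work goes in short steps, Python scripts to look and compute and a tool call to move; the robot and the scene stay as the last step left them, time stands still between calls to the robot, and variables do not carry over. Pictures are saved under pics/ and viewed, at most 10 in all, crops included, and the job is handed in when it is done.

Besides the shell and the picture viewer there is one more tool, called after "Emit:" by a JSON object that holds its "method" and its "body". play_rows: Moves the arm, as the interface text tells. Its arguments: {"type":"object","properties":{"increments":{"type":"array"},"squeeze":{"type":"number"}},"required":["increments"]}

```bash
mkdir -p pics; cat > h.py <<'E'
import numpy as np,cv2
from workcell import bot
def snap(n,f):
    im=bot.camera(n); cv2.imwrite(f'pics/{f}.png',cv2.cvtColor(im,cv2.COLOR_RGB2BGR)); return im
def ray(n,px,z):
    c=bot.camera_info(n);f=240/np.tan(np.radians(c['fovy'])/2);R=np.array(c['R']);t=np.array(c['t'])
    px=np.atleast_2d(px).astype(float)
    d=np.c_[(px[:,0]-c['cx'])/f,(px[:,1]-c['cy'])/f,np.ones(len(px))]@R
    o=-R.T@t
    return o+d*((z-o[2])/d[:,2])[:,None]
def proj(n,X):
    c=bot.camera_info(n);f=240/np.tan(np.radians(c['fovy'])/2)
    p=np.atleast_2d(X)@np.array(c['R']).T+np.array(c['t'])
    return np.c_[p[:,0]/p[:,2]*f+c['cx'],p[:,1]/p[:,2]*f+c['cy']]
E
python3 - <<'E'
from h import *
np.set_printoptions(precision=4,suppress=True)
snap('top','top0');snap('scene','scene0')
for n in('top','scene'):
    c=bot.camera_info(n);print(c,-np.array(c['R']).T@np.array(c['t']))
print(bot.get_obs())
E
```

```text
{'fovy': 50.229340658180405, 'cx': 318.2166837946282, 'cy': 241.5517032668885, 'R': array([[ 0.0185, -0.9998,  0.0048],
       [-0.9957, -0.0188, -0.0906],
       [ 0.0907, -0.0032, -0.9959]]), 't': array([0.0647, 0.5516, 0.8773])} [0.4685 0.0778 0.9233]
{'fovy': 52.03523444906757, 'cx': 327.2098366459558, 'cy': 238.63517835754783, 'R': array([[ 0.5383, -0.8427, -0.0134],
       [-0.5826, -0.3606, -0.7284],
       [ 0.6089,  0.3999, -0.6851]]), 't': array([-0.2244,  0.3884,  0.5383])} [ 0.0193 -0.2643  0.6486]
{'time': 0.1, 'q': array([76.3196,  5.0082, 10.0384, 95.0997,  0.0004, 90.0026]), 'qd': array([ 0.044 , -0.053 , -0.0252,  0.0788,  0.0481, -0.1262]), 'joint_efforts': array([  0.0001, -52.1562,  46.5654,   0.0158,  -0.    ,   0.    ]), 'ee_pos': array([0.13  , 0.5342, 0.2496]), 'tcp_rot': array([-179.9305,   -0.0004,  166.317 ]), 'wrist_force': array([-0.5038, -0.2105,  1.0404]), 'torque': array([ 0.0077,  0.0395, -0.037 ]), 'grasp_force': 0.0, 'opening': 0.08526183547025608}
```

View pics/top0.png

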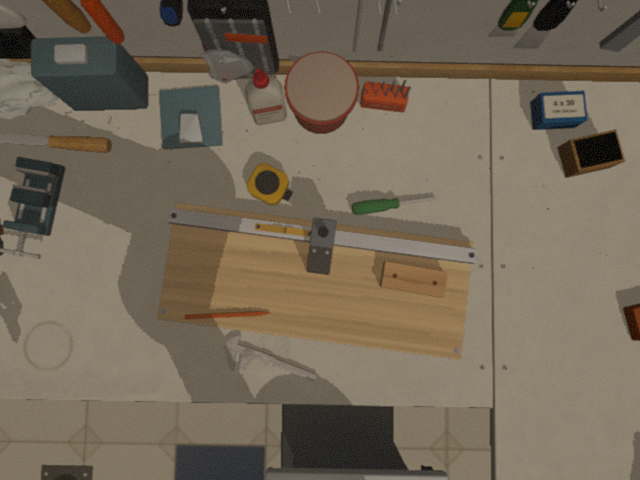

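View pics/scene0.png

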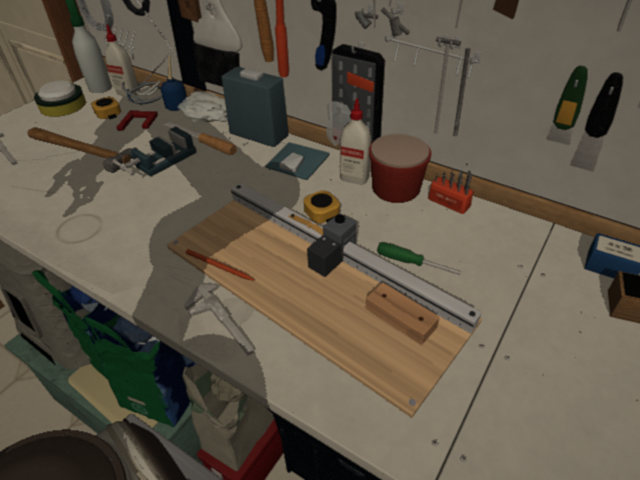

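The top view shows the fence running from (170,215) to (475,255). The stop saddle is at (322,230), its arm at (319,260), the brass clip spans about (255,227) to (312,235), and the batten is at (414,278). Next I'll zoom in for precise measurements.

```bash
python3 - <<'E'
from h import *
im=cv2.imread('pics/top0.png')
cv2.imwrite('pics/crop0.png',cv2.resize(im[200:305,240:400],None,fx=5,fy=5,interpolation=cv2.INTER_CUBIC))
s=cv2.imread('pics/scene0.png')
cv2.imwrite('pics/crop1.png',cv2.resize(s[190:310,265:425],None,fx=5,fy=5,interpolation=cv2.INTER_CUBIC))
E
```

```text
(no output)
```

View pics/crop0.png

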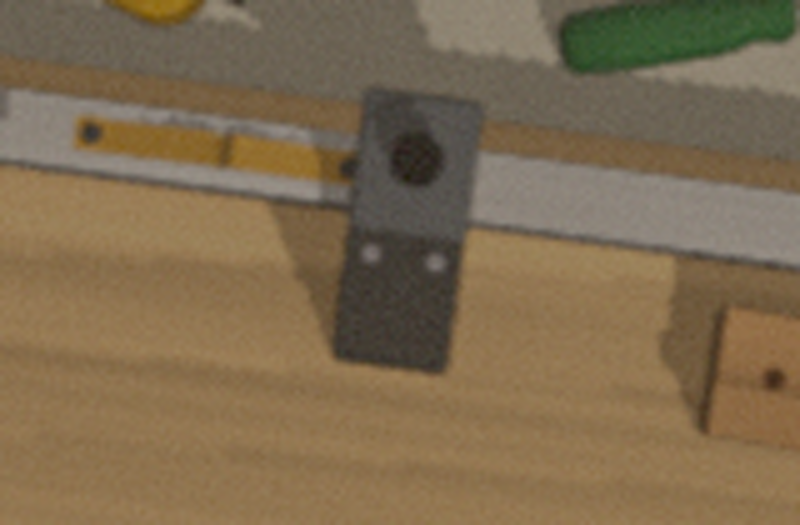

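View pics/crop1.png

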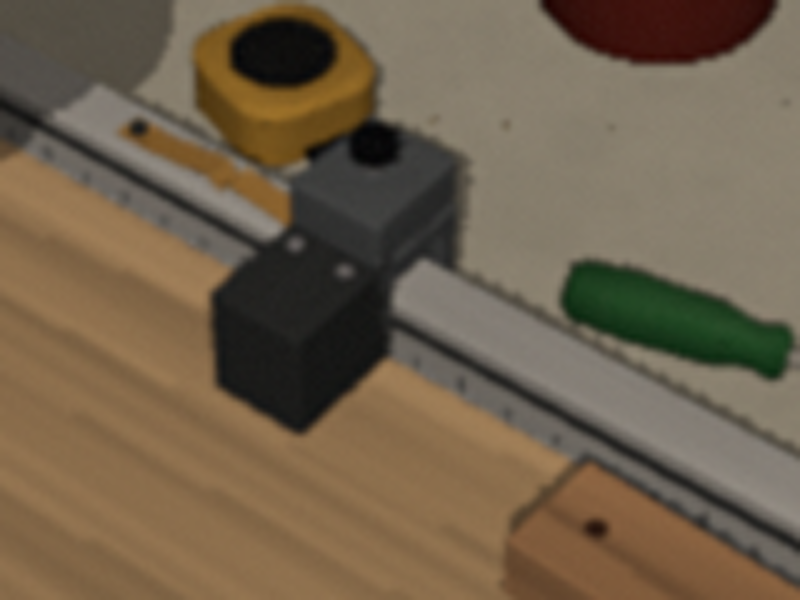

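The crops show the notch line at top px (285.4,230), the saddle's top corners at crop (365,88), (482,103), (463,235) and (352,228), and the knob at (415,157). The fence's front top edge runs from crop (0,163) to (800,265).

```bash
cat > m.py <<'E'
from h import *
np.set_printoptions(precision=4,suppress=True)
def seg(im,thr=0):
    # batten by hue/saturation inside a window
    return cv2.cvtColor(im,cv2.COLOR_RGB2HSV)
def P(c,z): return ray('top',(np.atleast_2d(c)+.5)/5-.5+[240,200],z)
E
python3 - <<'E'
from m import *
fr=P([[0,163],[350,205],[478,225],[800,265]],.042);print('front',fr)
# fence ends from screws/edges, full image: front edge long line fit
im=cv2.imread('pics/top0.png')
h=cv2.cvtColor(im,cv2.COLOR_BGR2HSV)
pts=[]
for u in list(range(200,250))+list(range(345,375))+list(range(450,468)):
    # aluminium: low saturation; find transition below
    v0=int(222+ (u-240)*.1275*1); col=h[v0:v0+30,u,1].astype(int)
    k=np.argmax(col>75); pts.append((u,v0+k-.5))
pts=np.array(pts);W=ray('top',pts,.042)
p=np.polyfit(W[:,1],W[:,0],1)
for _ in range(3):
    r=W[:,0]-np.polyval(p,W[:,1]);k=abs(r)<.003;p=np.polyfit(W[k,1],W[k,0],1)
print('fit',p,k.sum(),len(k),'yaw',np.arctan(-p[0]))
yaw=np.arctan(-p[0]);ex=np.array([np.cos(yaw),np.sin(yaw)]);ey=np.array([-ex[1],ex[0]])
s=lambda X:np.c_[X[:,:2]@ex,X[:,:2]@ey]
print('front line s',np.polyval(p,0)*ex[0], 'manual',s(fr))
print('notch',P([227,150],.044),s(P([[227,150],[78,135],[350,165]],.044)))
print('saddle',s(P([[365,88],[482,103],[463,235],[352,228]],.086)))
print('knob base',s(P([[415,158]],.09)))
print('arm top',s(P([[352,228],[463,235],[443,372],[335,357]],.065)))
# batten
hh=h[255:305,375:455];print(h[280,400],h[290,365],h[270,420])
g=cv2.resize(im[250:310,360:470],None,fx=7,fy=7,interpolation=cv2.INTER_CUBIC);cv2.imwrite('pics/bat.png',g)
E
```

```text
front [[ 0.5624  0.2113  0.042 ]
 [ 0.5501  0.0899  0.042 ]
 [ 0.544   0.0456  0.042 ]
 [ 0.5322 -0.0658  0.042 ]]
fit [0.1157 0.5381] 98 98 yaw -0.11517630255946648
front line s 0.5345464423086836 manual [[ 0.5344  0.2745]
 [ 0.5361  0.1526]
 [ 0.5352  0.1078]
 [ 0.5363 -0.0042]]
notch [[0.5682 0.1328 0.044 ]] [[0.5492 0.1972]
 [0.5474 0.2489]
 [0.5497 0.1544]]
saddle [[0.5712 0.1518]
 [0.5714 0.1129]
 [0.5273 0.1134]
 [0.5247 0.1498]]
knob base [[0.5499 0.1324]]
arm top [[0.5264 0.1503]
 [0.5291 0.113 ]
 [0.4826 0.1136]
 [0.4827 0.1501]]
[ 14 123 139] [ 17 105 150] [ 16 144 143]
```

View pics/bat.png

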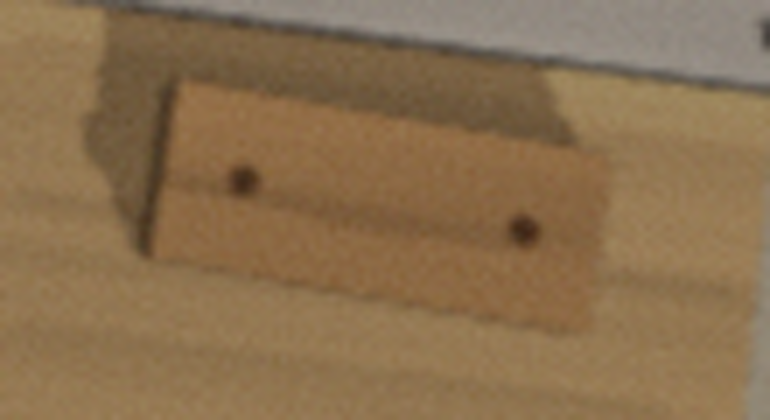

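The batten's top corners are at crop (178,78), (608,152), (590,333) and (150,258). The measured sizes match: saddle 39x46 mm and clip 102 mm. Now I'll convert these and plan the first move.

```bash
cat >> m.py <<'E'
yaw=-.1152;ex=np.array([np.cos(yaw),np.sin(yaw)]);ey=np.array([-ex[1],ex[0]])
s=lambda X:np.c_[np.atleast_2d(X)[:,:2]@ex,np.atleast_2d(X)[:,:2]@ey]
def st(a,b,z):
    o=bot.get_obs();p=o['ee_pos'];R=cv2.Rodrigues(np.array([0,0,0.]))[0]
    from scipy.spatial.transform import Rotation as Q
    R=Q.from_euler('xyz',o['tcp_rot'],degrees=True).as_matrix()
    T=np.r_[a*ex+b*ey,z]
    print('t',o['time'],'ab',s(p),'z',p[2],'F ab',s(o['wrist_force']),'target',T,'tool slide mm',1000*R.T@(T-p),'dyaw',np.degrees(yaw)+180-o['tcp_rot'][2], o['tcp_rot'])
E
python3 - <<'E'
from m import *
c=(np.array([[178,78],[608,152],[590,333],[150,258]])+.5)/7-.5+[360,250]
B=s(ray('top',c,.040));print(B,[np.linalg.norm(B[i]-B[i-1]) for i in range(4)])
print(bot.tcp_to_tips); st(.548,.06,.25)
E
```

```text
[[ 0.5191  0.0188]
 [ 0.5152 -0.0885]
 [ 0.4705 -0.089 ]
 [ 0.4743  0.0203]] [np.float64(0.044870402395033544), np.float64(0.10739773158487811), np.float64(0.04469002612368909), np.float64(0.10936394005679838)]
0.019
t 0.1 ab [[0.0678 0.5456]] z 0.24964613784055248 F ab [[-0.4762 -0.267 ]] target [ 0.5513 -0.0034  0.25  ] tool slide mm [-536.447  -422.7038    0.1552] dyaw 7.082493659394743 [-179.9305   -0.0004  166.317 ]
```

Emit:
{"method": "play_rows", "body": {"increments": [{"slide": [-20,-16,0],"angular": [0,0,0],"claw": -1},{"slide": [-36,-28,0],"angular": [0,0,0],"claw": -1},{"slide": [-36,-28,0],"angular": [0,0,0],"claw": -1},{"slide": [-36,-28,0],"angular": [0,0,0],"claw": -1},{"slide": [-36,-28,0],"angular": [0,0,0],"claw": -1},{"slide": [-36,-28,0],"angular": [0,0,0],"claw": -1},{"slide": [-36,-28,0],"angular": [0,0,0],"claw": -1},{"slide": [-36,-28,0],"angular": [0,0,0],"claw": -1}]}}

```text
time: 0.9
ee_pos: [0.3449, 0.2624, 0.2501]
tcp_rot: [-180.0, 0.0, 166.3]
wrist_force: [2.2, 1.0, -0.3]
opening: -0.0
grasp_force: 0.0
```

Emit:
{"method": "play_rows", "body": {"increments": [{"slide": [-36,-28,0],"angular": [0,0,0],"claw": -1},{"slide": [-36,-28,0],"angular": [0,0,0],"claw": -1},{"slide": [-36,-28,0],"angular": [0,0,0],"claw": -1},{"slide": [-36,-28,0],"angular": [0,0,0],"claw": -1},{"slide": [-36,-28,0],"angular": [0,0,0],"claw": -1},{"slide": [-36,-28,0],"angular": [0,0,0],"claw": -1},{"slide": [-36,-28,0],"angular": [0,0,0],"claw": -1},{"slide": [0,0,0],"angular": [0,0,-7.1],"claw": -1}]}}

```text
time: 1.7
ee_pos: [0.5448, 0.0102, 0.2485]
tcp_rot: [-179.9, -0.1, 173.2]
wrist_force: [-1.3, 0.3, -1.1]
opening: 0.0003
grasp_force: 0.0
```

```bash
python3 -c "
from m import *
st(.549,.06,.084)"
```

```text
t 1.7 ab [[0.54   0.0727]] z 0.24849533135339447 F ab [[-1.3754  0.1872]] target [ 0.5523 -0.0035  0.084 ] tool slide mm [ -9.3489 -12.5323 164.4937] dyaw 0.17856464767643843 [-179.9363   -0.0976  173.221 ]
```

Emit:
{"method": "play_rows", "body": {"increments": [{"slide": [-10,-13,25],"angular": [0,0,0],"claw": -1},{"slide": [0,0,40],"angular": [0,0,0],"claw": -1},{"slide": [0,0,40],"angular": [0,0,0],"claw": -1},{"slide": [0,0,40],"angular": [0,0,0],"claw": -1},{"slide": [0,0,20],"angular": [0,0,0],"claw": -1},{"slide": [0,0,0],"angular": [0,0,0],"claw": -1},{"slide": [0,0,0],"angular": [0,0,0],"claw": -1}]}}

```text
time: 2.4
ee_pos: [0.5512, -0.0, 0.0858]
tcp_rot: [-180.0, -0.0, 173.4]
wrist_force: [-0.1, -0.1, 0.3]
opening: 0.0003
grasp_force: 0.0
```

```bash
python3 -c "
from m import *
st(.549,.08,.084)
im=snap('scene','s2');cv2.imwrite('pics/s2c.png',cv2.resize(im[130:330,230:500,::-1],None,fx=2.5,fy=2.5))"
```

```text
t 2.4 ab [[0.5475 0.0633]] z 0.08579442625474147 F ab [[-0.0606 -0.0693]] target [0.5546 0.0164 0.084 ] tool slide mm [-1.4639 16.6636  1.7937] dyaw -0.01962669345286372 [-179.9985   -0.011   173.4192]
```

View pics/s2c.png

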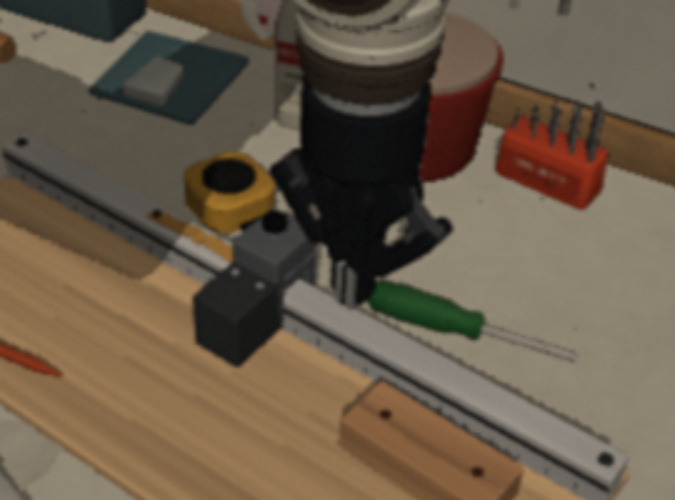

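The picture shows the closed tips at crop (348,300), right of the saddle at the right height. The finger linkage sticks out along the fence above the saddle at crop (300,200) and could hit the knob. I'll turn the tool 90° so the linkage lies across the fence.

```bash
python3 -c "
from m import *
print(bot.get_obs()['q'])"
```

```text
[-0.003   5.1225 -7.8637 76.9274  0.0022  6.5794]
```

Emit:
{"method": "play_rows", "body": {"increments": [{"slide": [0,-10,0],"angular": [0,0,6],"claw": -1},{"slide": [0,0,0],"angular": [0,0,8.4],"claw": -1},{"slide": [0,0,0],"angular": [0,0,8.4],"claw": -1},{"slide": [0,0,0],"angular": [0,0,8.4],"claw": -1},{"slide": [0,0,0],"angular": [0,0,8.4],"claw": -1},{"slide": [0,0,0],"angular": [0,0,8.4],"claw": -1},{"slide": [0,0,0],"angular": [0,0,8.4],"claw": -1},{"slide": [0,0,0],"angular": [0,0,8.4],"claw": -1}]}}

```text
time: 3.25
ee_pos: [0.5511, -0.01, 0.0876]
tcp_rot: [179.8, 0.1, 108.3]
wrist_force: [0.6, 0.3, -0.5]
opening: -0.0
grasp_force: 0.0
```

Emit:
{"method": "play_rows", "body": {"increments": [{"slide": [0,0,0],"angular": [0,0,8.4],"claw": -1},{"slide": [0,0,0],"angular": [0,0,8.4],"claw": -1},{"slide": [0,0,0],"angular": [0,0,8.4],"claw": -1},{"slide": [0,0,0],"angular": [0,0,0],"claw": -1},{"slide": [0,0,0],"angular": [0,0,0],"claw": -1}]}}

```text
time: 3.75
ee_pos: [0.5507, -0.01, 0.0867]
tcp_rot: [179.9, -0.0, 83.7]
wrist_force: [0.2, 0.0, 0.4]
opening: -0.0001
grasp_force: 0.0
```

```bash
python3 -c "
from m import *
st(.549,.095,.084)"
```

```text
t 3.75 ab [[0.5482 0.0534]] z 0.08665172242306246 F ab [[0.2232 0.0528]] target [0.5563 0.0313 0.084 ] tool slide mm [41.5865  1.0008  2.6614] dyaw 89.72939877024142 [179.885   -0.0106  83.6701]
```

Emit:
{"method": "play_rows", "body": {"increments": [{"slide": [15,1,2],"angular": [0,0,0.2],"claw": -1},{"slide": [15,0,0],"angular": [0,0,0],"claw": -1},{"slide": [8,0,0],"angular": [0,0,0],"claw": -1},{"slide": [3,0,0],"angular": [0,0,0],"claw": -1},{"slide": [3,0,0],"angular": [0,0,0],"claw": -1},{"slide": [3,0,0],"angular": [0,0,0],"claw": -1},{"slide": [3,0,0],"angular": [0,0,0],"claw": -1},{"slide": [3,0,0],"angular": [0,0,0],"claw": -1}]}}

```text
time: 4.55
ee_pos: [0.5572, 0.0422, 0.0833]
tcp_rot: [-180.0, 0.0, 83.2]
wrist_force: [-1.3, -3.5, 0.6]
opening: -0.0003
grasp_force: 1.4
```

Emit:
{"method": "play_rows", "body": {"increments": [{"slide": [3,0,0],"angular": [0,0,0],"claw": -1},{"slide": [3,0,0],"angular": [0,0,0],"claw": -1},{"slide": [3,0,0],"angular": [0,0,0],"claw": -1},{"slide": [3,0,0],"angular": [0,0,0],"claw": -1}]}}

```text
time: 4.95
ee_pos: [0.5586, 0.0547, 0.0833]
tcp_rot: [-180.0, 0.0, 83.2]
wrist_force: [-1.3, -2.2, 2.2]
opening: 0.0002
grasp_force: 1.4
```

```bash
python3 -c "
from m import *
st(.549,.166,.084)"
```

```text
t 4.95 ab [[0.5486 0.1185]] z 0.0833123825383949 F ab [[-1.0181 -2.2824]] target [0.5644 0.1018 0.084 ] tool slide mm [47.4867  0.2506 -0.6925] dyaw 90.18198043190077 [-179.9929    0.0058   83.2175]
```

Emit:
{"method": "play_rows", "body": {"increments": [{"slide": [4,0,0],"angular": [0,0,0],"claw": -1},{"slide": [4,0,0],"angular": [0,0,0],"claw": -1},{"slide": [4,0,0],"angular": [0,0,0],"claw": -1},{"slide": [4,0,0],"angular": [0,0,0],"claw": -1},{"slide": [4,0,0],"angular": [0,0,0],"claw": -1},{"slide": [4,0,0],"angular": [0,0,0],"claw": -1},{"slide": [4,0,0],"angular": [0,0,0],"claw": -1},{"slide": [4,0,0],"angular": [0,0,0],"claw": -1}]}}

```text
time: 5.75
ee_pos: [0.5623, 0.0861, 0.0833]
tcp_rot: [-180.0, 0.1, 83.2]
wrist_force: [-2.3, -9.8, 2.7]
opening: 0.0003
grasp_force: 2.9
```

Emit:
{"method": "play_rows", "body": {"increments": [{"slide": [2,0,0],"angular": [0,0,0],"claw": -1},{"slide": [2,0,0],"angular": [0,0,0],"claw": -1},{"slide": [1,0,0],"angular": [0,0,0],"claw": -1},{"slide": [1,0,0],"angular": [0,0,0],"claw": -1}]}}

```text
time: 6.15
ee_pos: [0.5631, 0.0923, 0.0832]
tcp_rot: [-180.0, 0.0, 83.2]
wrist_force: [-2.3, -4.0, 1.6]
opening: 0.0003
grasp_force: 2.4
```

```bash
python3 -c "
from m import *
st(.549,.166,.084)"
```

```text
t 6.15 ab [[0.5488 0.1565]] z 0.08317262718542193 F ab [[-1.8311 -4.2825]] target [0.5644 0.1018 0.084 ] tool slide mm [ 9.5412  0.1731 -0.8291] dyaw 90.18340970118746 [-179.9964    0.0104   83.2161]
```

Emit:
{"method": "play_rows", "body": {"increments": [{"slide": [1,0,0],"angular": [0,0,0],"claw": -1},{"slide": [1,0,0],"angular": [0,0,0],"claw": -1},{"slide": [1,0,0],"angular": [0,0,0],"claw": -1}]}}

```text
time: 6.45
ee_pos: [0.5635, 0.0953, 0.0832]
tcp_rot: [180.0, -0.0, 83.2]
wrist_force: [-0.7, -1.5, -0.4]
opening: -0.0001
grasp_force: 1.0
```

Emit:
{"method": "play_rows", "body": {"increments": [{"slide": [0.5,0,0],"angular": [0,0,0],"claw": -1},{"slide": [0.5,0,0],"angular": [0,0,0],"claw": -1}]}}

```text
time: 6.65
ee_pos: [0.5636, 0.0962, 0.0832]
tcp_rot: [180.0, -0.0, 83.2]
wrist_force: [-0.9, -4.1, -0.4]
opening: 0.0001
grasp_force: 1.5
```

```bash
python3 -c "
from m import *
st(.549,.166,.084)"
```

```text
t 6.65 ab [[0.5488 0.1604]] z 0.08321956456543936 F ab [[-0.3724 -4.1854]] target [0.5644 0.1018 0.084 ] tool slide mm [ 5.6029  0.1332 -0.7803] dyaw 90.18105825387875 [179.9968  -0.0014  83.2185]
```

Emit:
{"method": "play_rows", "body": {"increments": [{"slide": [0.5,0,0],"angular": [0,0,0],"claw": -1},{"slide": [0,0,0],"angular": [0,0,0],"claw": -1}]}}

```text
time: 6.85
ee_pos: [0.5637, 0.0967, 0.0832]
tcp_rot: [180.0, -0.0, 83.2]
wrist_force: [0.0, -3.7, -1.6]
opening: -0.0002
grasp_force: 1.4
```

Emit:
{"method": "play_rows", "body": {"increments": [{"slide": [0.5,0,0],"angular": [0,0,0],"claw": -1},{"slide": [0,0,0],"angular": [0,0,0],"claw": -1}]}}

```text
time: 7.05
ee_pos: [0.5637, 0.0972, 0.0832]
tcp_rot: [180.0, 0.0, 83.2]
wrist_force: [-0.1, -2.4, -1.5]
opening: -0.0002
grasp_force: 1.6
```

```bash
python3 - <<'E'
from m import *
st(.549,.166,.084)
im=snap('top','t3')
cv2.imwrite('pics/t3c.png',cv2.resize(im[200:305,230:390,::-1],None,fx=5,fy=5,interpolation=cv2.INTER_CUBIC))
E
```

```text
t 7.05 ab [[0.5488 0.1613]] z 0.0832385586176738 F ab [[ 0.2032 -2.4192]] target [0.5644 0.1018 0.084 ] tool slide mm [ 4.6802  0.1501 -0.7615] dyaw 90.18443200493485 [179.9985   0.0013  83.2151]
```

View pics/t3c.png

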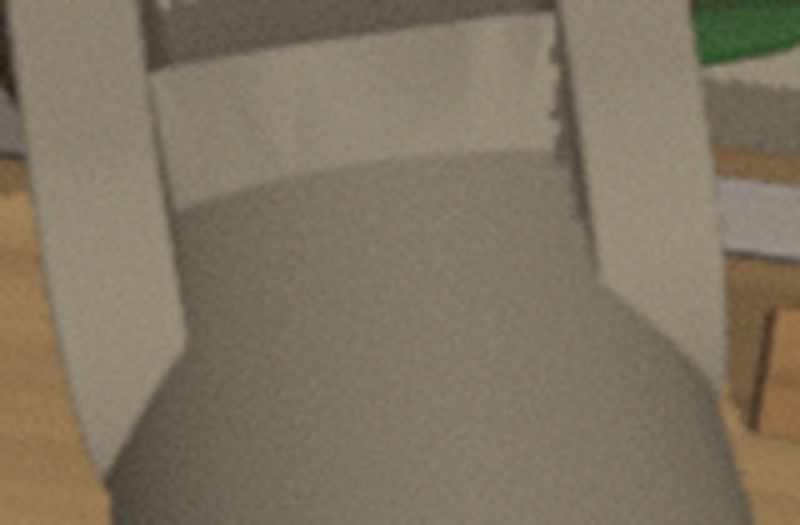

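The arm hides the stop in the top view, so I'll go by force.

Emit:
{"method": "play_rows", "body": {"increments": [{"slide": [0.5,0,0],"angular": [0,0,0],"claw": -1},{"slide": [0.5,0,0],"angular": [0,0,0],"claw": -1}]}}

```text
time: 7.3
ee_pos: [0.5638, 0.0981, 0.0832]
tcp_rot: [-180.0, 0.0, 83.2]
wrist_force: [1.6, -4.3, -2.5]
opening: 0.0
grasp_force: 2.1
```

Emit:
{"method": "play_rows", "body": {"increments": [{"slide": [0.5,0,0],"angular": [0,0,0],"claw": -1},{"slide": [0,0,0],"angular": [0,0,0],"claw": -1}]}}

```text
time: 7.5
ee_pos: [0.5639, 0.0987, 0.0832]
tcp_rot: [180.0, -0.0, 83.2]
wrist_force: [0.4, -3.2, -3.1]
opening: -0.0
grasp_force: 1.6
```

```bash
python3 - <<'E'
from m import *
st(.549,.166,.084)
im=snap('scene','s4')
h=cv2.cvtColor(im,cv2.COLOR_RGB2HSV)
cv2.imwrite('pics/s4c.png',cv2.resize(im[170:290,240:400,::-1],None,fx=5,fy=5,interpolation=cv2.INTER_CUBIC))
E
```

```text
t 7.5 ab [[0.5488 0.1629]] z 0.083241156861669 F ab [[ 0.7555 -3.1552]] target [0.5644 0.1018 0.084 ] tool slide mm [ 3.1018  0.1444 -0.7586] dyaw 90.18014238250154 [179.998   -0.0049  83.2194]
```

View pics/s4c.png

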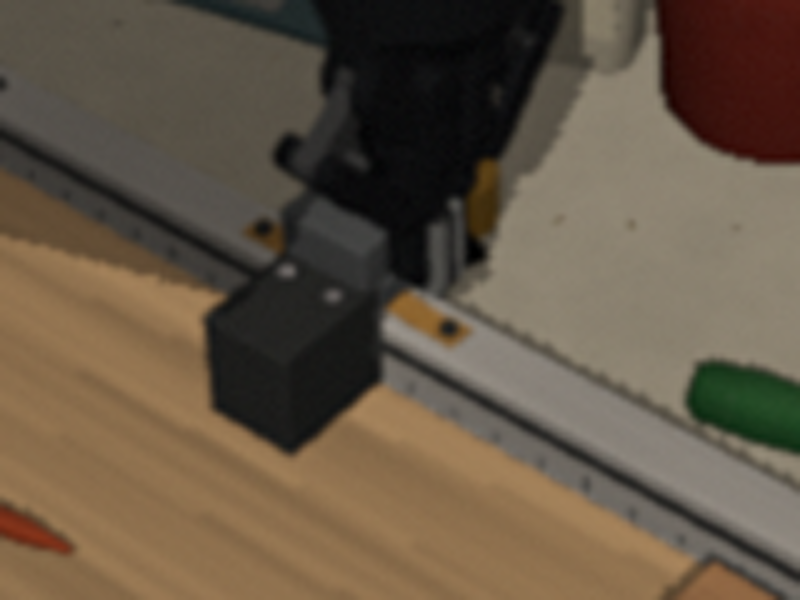

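The stop arm's rivets are now at crop (288,270) and (334,296), and its bottom corner is at (292,452). Comparing these with the first scene picture gives the travel.

```bash
python3 - <<'E'
from m import *
A=np.array([[295,243],[345,271]]);B=np.array([[288,270],[334,296]])
f=lambda c,o,z:s(ray('scene',(np.array(c)+.5)/5-.5+o,z))
print(f(B,[240,170],.065)-f(A,[265,190],.065), f([[292,452]],[240,170],.017)-f([[300,432]],[265,190],.017))
# clip screws vs knob: clip right end, left end in scene
print('clip screws',f([[263,228],[450,328]],[240,170],.045), 'top-screw', P([92,132],.045)@np.r_[ey,0],P([348,167],.045)@np.r_[ey,0])
E
```

```text
[[0.0001 0.0615]
 [0.0001 0.0617]] [[0.0003 0.062 ]]
clip screws [[0.5511 0.2441]
 [0.5517 0.1537]] top-screw [0.2442] [0.155]
```

The stop has moved 61.7 mm, so the pin is at about b=0.194. The notch is at 0.197 to 0.199, so about 3 to 5 mm remain.

Emit:
{"method": "play_rows", "body": {"increments": [{"slide": [0.5,0,0],"angular": [0,0,0],"claw": -1},{"slide": [0.5,0,0],"angular": [0,0,0],"claw": -1}]}}

```text
time: 7.75
ee_pos: [0.564, 0.0996, 0.0833]
tcp_rot: [-180.0, -0.0, 83.2]
wrist_force: [0.7, -4.2, -1.4]
opening: 0.0
grasp_force: 1.7
```

Emit:
{"method": "play_rows", "body": {"increments": [{"slide": [0.5,0,0],"angular": [0,0,0],"claw": -1},{"slide": [0,0,0],"angular": [0,0,0],"claw": -1}]}}

```text
time: 7.95
ee_pos: [0.5641, 0.1003, 0.0833]
tcp_rot: [180.0, -0.0, 83.2]
wrist_force: [0.5, -3.1, -2.1]
opening: -0.0002
grasp_force: 1.4
```

```bash
python3 - <<'E'
from m import *
st(.549,.166,.084)
E
```

```text
t 7.95 ab [[0.5488 0.1645]] z 0.08330088066057824 F ab [[ 0.8007 -2.9951]] target [0.5644 0.1018 0.084 ] tool slide mm [ 1.5236  0.1823 -0.6988] dyaw 90.17373030679458 [180.      -0.0138  83.2258]
```

Emit:
{"method": "play_rows", "body": {"increments": [{"slide": [0.5,0,0],"angular": [0,0,0],"claw": -1},{"slide": [0,0,0],"angular": [0,0,0],"claw": -1}]}}

```text
time: 8.15
ee_pos: [0.5642, 0.1012, 0.0835]
tcp_rot: [180.0, -0.1, 83.2]
wrist_force: [-0.3, 0.1, -0.5]
opening: 0.0
grasp_force: 0.0
```

Emit:
{"method": "play_rows", "body": {"increments": [{"slide": [0.5,0,0],"angular": [0,0,0],"claw": -1},{"slide": [0,0,0],"angular": [0,0,0],"claw": -1}]}}

```text
time: 8.35
ee_pos: [0.5643, 0.1015, 0.0835]
tcp_rot: [180.0, -0.0, 83.2]
wrist_force: [-0.8, 0.3, -0.1]
opening: 0.0001
grasp_force: 0.0
```

Emit:
{"method": "play_rows", "body": {"increments": [{"slide": [0.5,0,0],"angular": [0,0,0],"claw": -1},{"slide": [0,0,0],"angular": [0,0,0],"claw": -1}]}}

```text
time: 8.55
ee_pos: [0.5643, 0.1018, 0.0833]
tcp_rot: [180.0, -0.0, 83.2]
wrist_force: [-1.1, -0.4, 0.3]
opening: 0.0002
grasp_force: 0.0
```

The pin dropped in: the force fell to zero. I'll nudge gently to check that the stop resists.

Emit:
{"method": "play_rows", "body": {"increments": [{"slide": [0.5,0,0],"angular": [0,0,0],"claw": -1},{"slide": [0,0,0],"angular": [0,0,0],"claw": -1}]}}

```text
time: 8.75
ee_pos: [0.5643, 0.1022, 0.0833]
tcp_rot: [180.0, -0.0, 83.2]
wrist_force: [0.7, -0.4, -0.4]
opening: -0.0002
grasp_force: 0.0
```

Emit:
{"method": "play_rows", "body": {"increments": [{"slide": [0.5,0,0],"angular": [0,0,0],"claw": -1},{"slide": [0,0,0],"angular": [0,0,0],"claw": -1}]}}

```text
time: 8.95
ee_pos: [0.5644, 0.1027, 0.0833]
tcp_rot: [180.0, -0.0, 83.2]
wrist_force: [0.4, 0.3, -0.3]
opening: -0.0001
grasp_force: 0.0
```

Emit:
{"method": "play_rows", "body": {"increments": [{"slide": [0.5,0,0],"angular": [0,0,0],"claw": -1},{"slide": [0,0,0],"angular": [0,0,0],"claw": -1}]}}

```text
time: 9.15
ee_pos: [0.5644, 0.1032, 0.0833]
tcp_rot: [180.0, -0.0, 83.2]
wrist_force: [0.4, -0.6, -0.1]
opening: -0.0006
grasp_force: 0.0
```

Emit:
{"method": "play_rows", "body": {"increments": [{"slide": [-10,0,0],"angular": [0,0,0],"claw": -1},{"slide": [-25,0,0],"angular": [0,0,0],"claw": -1},{"slide": [-25,0,0],"angular": [0,0,0],"claw": -1},{"slide": [-15,0,-30],"angular": [0,0,0],"claw": -1},{"slide": [-20,-20,-40],"angular": [0,0,0],"claw": -1},{"slide": [-25,-40,-10],"angular": [0,0,0],"claw": -1},{"slide": [-25,-40,0],"angular": [0,0,0],"claw": -1},{"slide": [-20,-30,0],"angular": [0,0,0],"claw": -1}]}}

```text
time: 9.95
ee_pos: [0.4138, -0.0465, 0.1638]
tcp_rot: [179.9, 0.0, 83.2]
wrist_force: [0.7, -0.2, 0.3]
opening: 0.0001
grasp_force: 0.0
```

Emit:
{"method": "play_rows", "body": {"increments": [{"slide": [-20,0,0],"angular": [0,0,-6],"claw": 0.4},{"slide": [0,0,0],"angular": [0,0,-8.4],"claw": 0.4},{"slide": [0,0,0],"angular": [0,0,-8.4],"claw": 0.4},{"slide": [0,0,0],"angular": [0,0,-8.4],"claw": 0.4},{"slide": [0,0,0],"angular": [0,0,-8.4],"claw": 0.4},{"slide": [0,0,0],"angular": [0,0,-8.4],"claw": 0.4},{"slide": [0,0,0],"angular": [0,0,-8.4],"claw": 0.4},{"slide": [0,0,0],"angular": [0,0,-8.4],"claw": 0.4}]}}

```text
time: 10.75
ee_pos: [0.4132, -0.0657, 0.1634]
tcp_rot: [-180.0, 0.0, 148.3]
wrist_force: [0.5, 0.3, -0.3]
opening: 0.0594
grasp_force: 0.0
```

Emit:
{"method": "play_rows", "body": {"increments": [{"slide": [0,0,0],"angular": [0,0,-8.4],"claw": 0.4},{"slide": [0,0,0],"angular": [0,0,-8.4],"claw": 0.4},{"slide": [0,0,0],"angular": [0,0,-8.4],"claw": 0.4},{"slide": [0,0,0],"angular": [0,0,0],"claw": 0.4},{"slide": [0,0,0],"angular": [0,0,0],"claw": 0.4}]}}

```text
time: 11.25
ee_pos: [0.4133, -0.0655, 0.1633]
tcp_rot: [-180.0, 0.0, 172.9]
wrist_force: [0.0, 0.3, -0.6]
opening: 0.0598
grasp_force: 0.0
```

```bash
python3 - <<'E'
from m import *
st(.43,-.035,.038);print(bot.get_obs()['opening'])
im=snap('scene','s5');t=snap('top','t5')
a=cv2.resize(im[170:290,250:350,::-1],None,fx=4,fy=4,interpolation=cv2.INTER_CUBIC)
b=cv2.resize(t[200:320,230:330,::-1],None,fx=4,fy=4,interpolation=cv2.INTER_CUBIC)
cv2.imwrite('pics/c5.png',np.hstack([a,b]))
E
```

```text
t 11.25 ab [[ 0.4181 -0.0176]] z 0.16329965716604716 F ab [[-0.03    0.2868]] target [ 0.4231 -0.0842  0.038 ] tool slide mm [-12.0546 -17.3108 125.3014] dyaw 0.4500149150063635 [-179.9956    0.002   172.9495]
0.059797374039518424
```

View pics/c5.png

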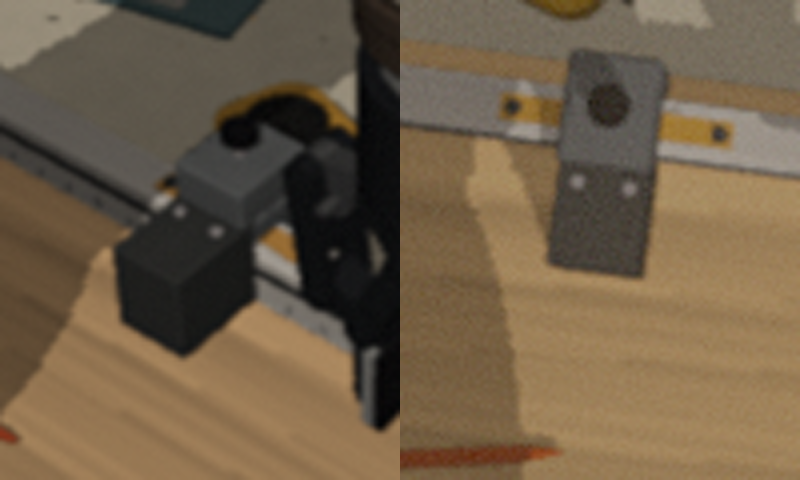

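The top view now shows the knob at crop (208,104), between the clip screws at (112,107) and (320,134). I'll check the knob's place numerically while lowering in front of the batten.

Emit:
{"method": "play_rows", "body": {"increments": [{"slide": [0,-10,10],"angular": [0,0,0.45],"claw": 0.4},{"slide": [0,-7,30],"angular": [0,0,0],"claw": 0.4},{"slide": [0,0,30],"angular": [0,0,0],"claw": 0.4},{"slide": [0,0,30],"angular": [0,0,0],"claw": 0.4},{"slide": [0,0,15],"angular": [0,0,0],"claw": 0.4},{"slide": [0,0,10],"angular": [0,0,0],"claw": 0.4},{"slide": [0,0,0],"angular": [0,0,0],"claw": 0.4}]}}

```text
time: 12.05
ee_pos: [0.4105, -0.0823, 0.0369]
tcp_rot: [180.0, -0.1, 172.7]
wrist_force: [-1.2, -0.9, 0.2]
opening: 0.0599
grasp_force: 0.0
```

```bash
python3 - <<'E'
from m import *
f=lambda c,z:s(ray('top',(np.array(c)+.5)/4-.5+[230,200],z))
print('knob',f([[208,104]],.09),'screws',f([[112,107],[320,134]],.045),'saddle',f([[172,50],[266,66],[257,172],[158,165]],.086),'arm',f([[243,277],[149,263]],.065))
st(.46,-.035,.038)
# joint-6 etc
im=snap('scene','s6')
cv2.imwrite('pics/s6c.png',cv2.resize(im[190:350,300:500,::-1],None,fx=4,fy=3.75,interpolation=cv2.INTER_CUBIC))
E
```

```text
knob [[0.5501 0.2001]] screws [[0.5483 0.2447]
 [0.5487 0.1542]] saddle [[0.5707 0.2183]
 [0.5693 0.179 ]
 [0.5254 0.1766]
 [0.5228 0.2173]] arm [[0.4826 0.1775]
 [0.4832 0.2173]]
t 12.05 ab [[ 0.4172 -0.0346]] z 0.03688787544692197 F ab [[-1.0759 -0.9917]] target [ 0.4529 -0.0876  0.038 ] tool slide mm [-42.754    0.0852  -1.2041] dyaw 0.6966391987490965 [179.996   -0.1233 172.7029]
```

View pics/s6c.png

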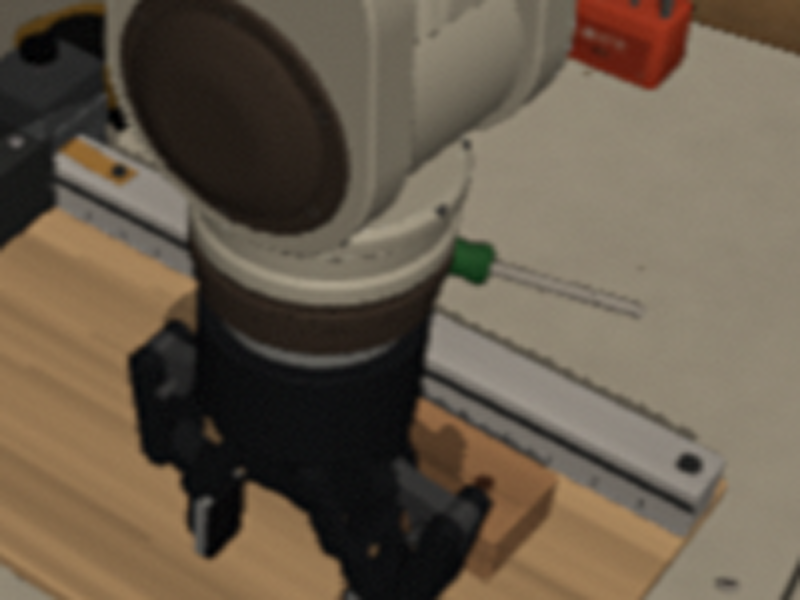

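The knob is at b=0.200 and the clip's middle is at 0.1994, so the stop is seated. The picture shows the fingers lowered onto the board side in front of the batten, clear of everything. Now I'll push the batten to the fence.

Emit:
{"method": "play_rows", "body": {"increments": [{"slide": [-10,0,0],"angular": [0,0,-0.7],"claw": 0.4},{"slide": [-15,0,0],"angular": [0,0,0],"claw": 0.4},{"slide": [-8,0,0],"angular": [0,0,0],"claw": 0.4},{"slide": [-4,0,0],"angular": [0,0,0],"claw": 0.4},{"slide": [-3,0,0],"angular": [0,0,0],"claw": 0.4},{"slide": [-3,0,0],"angular": [0,0,0],"claw": 0.4},{"slide": [-3,0,0],"angular": [0,0,0],"claw": 0.4},{"slide": [-3,0,0],"angular": [0,0,0],"claw": 0.4}]}}

```text
time: 12.9
ee_pos: [0.4599, -0.0878, 0.0383]
tcp_rot: [-180.0, -0.0, 173.5]
wrist_force: [-2.6, -0.1, 0.9]
opening: 0.0596
grasp_force: 1.2
```

Emit:
{"method": "play_rows", "body": {"increments": [{"slide": [-2,0,0],"angular": [0,0,0],"claw": 0.4},{"slide": [-2,0,0],"angular": [0,0,0],"claw": 0.4},{"slide": [-2,0,0],"angular": [0,0,0],"claw": 0.4}]}}

```text
time: 13.2
ee_pos: [0.4661, -0.0884, 0.0383]
tcp_rot: [180.0, -0.0, 173.5]
wrist_force: [-2.9, 0.1, 2.2]
opening: 0.0603
grasp_force: 1.2
```

```bash
python3 - <<'E'
from m import *
st(.479,-.035,.037)
E
```

```text
t 13.2 ab [[ 0.4731 -0.0343]] z 0.038275899340422706 F ab [[-2.9218 -0.281 ]] target [ 0.4718 -0.0898  0.037 ] tool slide mm [-5.8668 -0.7244  1.2747] dyaw -0.06979615329578337 [179.9958  -0.0112 173.4693]
```

Emit:
{"method": "play_rows", "body": {"increments": [{"slide": [-1,0,0],"angular": [0,0,0],"claw": 0.4},{"slide": [-1,0,0],"angular": [0,0,0],"claw": 0.4},{"slide": [-1,0,0],"angular": [0,0,0],"claw": 0.4},{"slide": [-1,0,0],"angular": [0,0,0],"claw": 0.4}]}}

```text
time: 13.6
ee_pos: [0.4701, -0.0889, 0.0383]
tcp_rot: [180.0, -0.0, 173.5]
wrist_force: [-2.3, 0.9, 1.2]
opening: 0.0596
grasp_force: 1.2
```

Emit:
{"method": "play_rows", "body": {"increments": [{"slide": [-0.7,0,0],"angular": [0,0,0],"claw": 0.4},{"slide": [0,0,0],"angular": [0,0,0],"claw": 0.4}]}}

```text
time: 13.8
ee_pos: [0.4709, -0.089, 0.0383]
tcp_rot: [-180.0, 0.0, 173.5]
wrist_force: [-1.9, 0.3, 0.4]
opening: 0.0598
grasp_force: 0.7
```

Emit:
{"method": "play_rows", "body": {"increments": [{"slide": [-0.5,0,0],"angular": [0,0,0],"claw": 0.4},{"slide": [0,0,0],"angular": [0,0,0],"claw": 0.4}]}}

```text
time: 14.0
ee_pos: [0.4712, -0.0891, 0.0383]
tcp_rot: [180.0, 0.0, 173.5]
wrist_force: [-2.5, -1.2, 1.2]
opening: 0.0595
grasp_force: 1.0
```

Emit:
{"method": "play_rows", "body": {"increments": [{"slide": [-0.5,0,0],"angular": [0,0,0],"claw": 0.4},{"slide": [-0.5,0,0],"angular": [0,0,0],"claw": 0.4}]}}

```text
time: 14.2
ee_pos: [0.4722, -0.0892, 0.0383]
tcp_rot: [-180.0, -0.0, 173.5]
wrist_force: [-2.7, 0.7, 1.7]
opening: 0.0596
grasp_force: 1.2
```

Emit:
{"method": "play_rows", "body": {"increments": [{"slide": [-0.5,0,0],"angular": [0,0,0],"claw": 0.4},{"slide": [-0.5,0,0],"angular": [0,0,0],"claw": 0.4}]}}

```text
time: 14.4
ee_pos: [0.4732, -0.0893, 0.0383]
tcp_rot: [-180.0, -0.0, 173.5]
wrist_force: [-2.6, 0.9, 1.4]
opening: 0.0597
grasp_force: 1.2
```

Emit:
{"method": "play_rows", "body": {"increments": [{"slide": [-0.5,0,0],"angular": [0,0,0],"claw": 0.4},{"slide": [0,0,0],"angular": [0,0,0],"claw": 0.4}]}}

```text
time: 14.6
ee_pos: [0.4738, -0.0894, 0.0383]
tcp_rot: [-180.0, 0.0, 173.5]
wrist_force: [-1.6, 0.4, 0.3]
opening: 0.06
grasp_force: 0.9
```

Emit:
{"method": "play_rows", "body": {"increments": [{"slide": [-0.5,0,0],"angular": [0,0,0],"claw": 0.4},{"slide": [-0.5,0,0],"angular": [0,0,0],"claw": 0.4}]}}

```text
time: 14.8
ee_pos: [0.4747, -0.0895, 0.0383]
tcp_rot: [180.0, -0.0, 173.5]
wrist_force: [-2.6, 0.4, 1.4]
opening: 0.0599
grasp_force: 1.2
```

Emit:
{"method": "play_rows", "body": {"increments": [{"slide": [-0.5,0,0],"angular": [0,0,0],"claw": 0.4},{"slide": [-0.5,0,0],"angular": [0,0,0],"claw": 0.4}]}}

```text
time: 15.0
ee_pos: [0.4752, -0.0895, 0.0383]
tcp_rot: [-180.0, -0.1, 173.5]
wrist_force: [-8.5, 1.3, 4.3]
opening: 0.0599
grasp_force: 3.9
```

Emit:
{"method": "play_rows", "body": {"increments": [{"slide": [-0.5,0,0],"angular": [0,0,0],"claw": 0.4},{"slide": [0,0,0],"angular": [0,0,0],"claw": 0.4}]}}

```text
time: 15.2
ee_pos: [0.4752, -0.0895, 0.0383]
tcp_rot: [-180.0, -0.1, 173.5]
wrist_force: [-8.8, 1.1, 6.4]
opening: 0.0596
grasp_force: 4.4
```

The batten now bears on the fence at about 9 N with both fingers on it. I'll back off, close the fingers and go round to the right end.

Emit:
{"method": "play_rows", "body": {"increments": [{"slide": [10,0,0],"angular": [0,0,0],"claw": 0.4},{"slide": [30,0,0],"angular": [0,0,0],"claw": 0.4},{"slide": [0,0,-40],"angular": [0,0,0],"claw": 0.4},{"slide": [0,0,-50],"angular": [0,0,0],"claw": -1},{"slide": [0,-35,-10],"angular": [0,0,0],"claw": -1},{"slide": [-20,-40,0],"angular": [0,0,0],"claw": -1},{"slide": [-30,-35,0],"angular": [0,0,0],"claw": -1},{"slide": [-25,0,0],"angular": [0,0,0],"claw": -1}]}}

```text
time: 16.0
ee_pos: [0.499, -0.2066, 0.1385]
tcp_rot: [-179.9, 0.1, 173.3]
wrist_force: [-0.3, 0.1, 1.0]
opening: -0.0
grasp_force: 0.0
```

Emit:
{"method": "play_rows", "body": {"increments": [{"slide": [0,0,0],"angular": [0,0,0],"claw": -1},{"slide": [0,0,0],"angular": [0,0,0],"claw": -1}]}}

```text
time: 16.2
ee_pos: [0.4981, -0.2028, 0.1378]
tcp_rot: [180.0, -0.0, 173.5]
wrist_force: [0.4, 0.2, -0.2]
opening: 0.0
grasp_force: 0.0
```

```bash
python3 - <<'E'
from m import *
st(.516,-.14,.044)
im=snap('top','t7')
h=cv2.cvtColor(im,cv2.COLOR_RGB2HSV)
cv2.imwrite('pics/t7c.png',cv2.resize(im[205:325,330:490,::-1],None,fx=5,fy=5,interpolation=cv2.INTER_CUBIC))
E
```

```text
t 16.2 ab [[ 0.5181 -0.1442]] z 0.13783220467005886 F ab [[0.3781 0.207 ]] target [ 0.4965 -0.1984  0.044 ] tool slide mm [ 2.0669  4.2087 93.835 ] dyaw -0.06789837354307338 [179.9843  -0.0452 173.4674]
```

View pics/t7c.png

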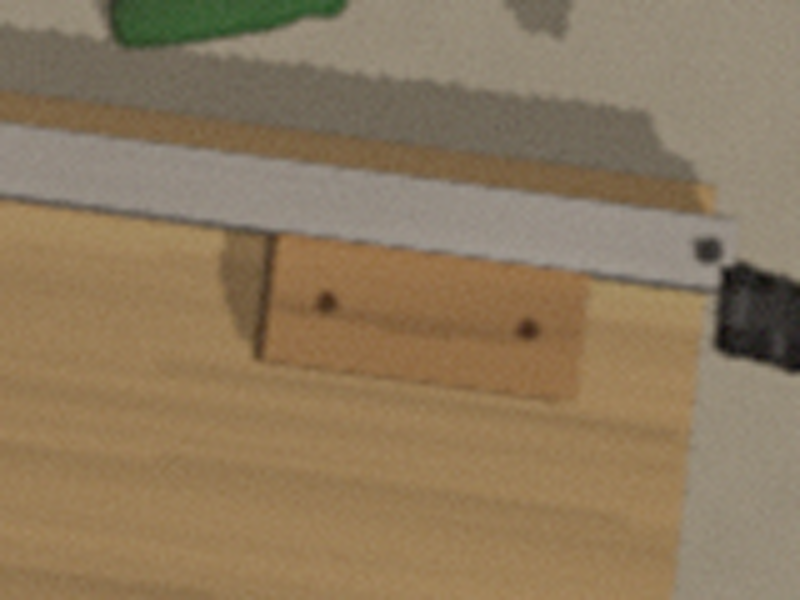

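The batten is flush with the fence, its right end at crop x≈583. I'll lower and push it along the fence.

Emit:
{"method": "play_rows", "body": {"increments": [{"slide": [2,0,20],"angular": [0,0,0],"claw": -1},{"slide": [0,0,35],"angular": [0,0,0],"claw": -1},{"slide": [0,0,30],"angular": [0,0,0],"claw": -1},{"slide": [0,0,7],"angular": [0,0,0],"claw": -1},{"slide": [0,10,0],"angular": [0,0,0],"claw": -1},{"slide": [0,10,0],"angular": [0,0,0],"claw": -1},{"slide": [0,5,0],"angular": [0,0,0],"claw": -1},{"slide": [0,3,0],"angular": [0,0,0],"claw": -1}]}}

```text
time: 17.05
ee_pos: [0.5005, -0.1742, 0.0477]
tcp_rot: [-180.0, 0.1, 173.5]
wrist_force: [-0.3, -0.2, -0.3]
opening: 0.0
grasp_force: 0.0
```

Emit:
{"method": "play_rows", "body": {"increments": [{"slide": [0,3,0],"angular": [0,0,0],"claw": -1},{"slide": [0,3,0],"angular": [0,0,0],"claw": -1},{"slide": [0,3,0],"angular": [0,0,0],"claw": -1},{"slide": [0,3,0],"angular": [0,0,0],"claw": -1},{"slide": [0,4,0],"angular": [0,0,0],"claw": -1},{"slide": [0,4,0],"angular": [0,0,0],"claw": -1},{"slide": [0,4,0],"angular": [0,0,0],"claw": -1},{"slide": [0,4,0],"angular": [0,0,0],"claw": -1}]}}

```text
time: 17.85
ee_pos: [0.5029, -0.1468, 0.0463]
tcp_rot: [-180.0, -0.0, 173.5]
wrist_force: [0.1, -1.2, 0.1]
opening: -0.0003
grasp_force: 0.6
```

```bash
python3 - <<'E'
from m import *
st(.516,.054,.044)
E
```

```text
t 17.85 ab [[ 0.5164 -0.088 ]] z 0.04626913412637361 F ab [[ 0.2514 -1.1814]] target [ 0.5188 -0.0057  0.044 ] tool slide mm [  0.236  142.0118   2.2489] dyaw -0.0637056406371812 [-179.9918   -0.0005  173.4632]
```

Emit:
{"method": "play_rows", "body": {"increments": [{"slide": [0,5,0],"angular": [0,0,0],"claw": -1},{"slide": [0,6,0],"angular": [0,0,0],"claw": -1},{"slide": [0,6,0],"angular": [0,0,0],"claw": -1},{"slide": [0,6,0],"angular": [0,0,0],"claw": -1},{"slide": [0,6,0],"angular": [0,0,0],"claw": -1},{"slide": [0,6,0],"angular": [0,0,0],"claw": -1},{"slide": [0,6,0],"angular": [0,0,0],"claw": -1},{"slide": [0,6,0],"angular": [0,0,0],"claw": -1}]}}

```text
time: 18.65
ee_pos: [0.5082, -0.0998, 0.0463]
tcp_rot: [-180.0, -0.0, 173.5]
wrist_force: [-0.1, -0.7, -0.2]
opening: -0.0003
grasp_force: 0.6
```

Emit:
{"method": "play_rows", "body": {"increments": [{"slide": [0,6,0],"angular": [0,0,0],"claw": -1},{"slide": [0,6,0],"angular": [0,0,0],"claw": -1},{"slide": [0,6,0],"angular": [0,0,0],"claw": -1},{"slide": [0,6,0],"angular": [0,0,0],"claw": -1},{"slide": [0,6,0],"angular": [0,0,0],"claw": -1},{"slide": [0,6,0],"angular": [0,0,0],"claw": -1},{"slide": [0,6,0],"angular": [0,0,0],"claw": -1},{"slide": [0,6,0],"angular": [0,0,0],"claw": -1}]}}

```text
time: 19.45
ee_pos: [0.5137, -0.0522, 0.0463]
tcp_rot: [-180.0, -0.0, 173.5]
wrist_force: [-1.0, -1.2, 0.1]
opening: -0.0002
grasp_force: 0.7
```

Emit:
{"method": "play_rows", "body": {"increments": [{"slide": [0,5,0],"angular": [0,0,0],"claw": -1},{"slide": [0,4,0],"angular": [0,0,0],"claw": -1},{"slide": [0,4,0],"angular": [0,0,0],"claw": -1},{"slide": [0,4,0],"angular": [0,0,0],"claw": -1},{"slide": [0,4,0],"angular": [0,0,0],"claw": -1},{"slide": [0,3,0],"angular": [0,0,0],"claw": -1},{"slide": [0,2,0],"angular": [0,0,0],"claw": -1},{"slide": [0,0,0],"angular": [0,0,0],"claw": -1}]}}

```text
time: 20.25
ee_pos: [0.5167, -0.0265, 0.0463]
tcp_rot: [180.0, 0.0, 173.5]
wrist_force: [0.6, 0.2, -0.2]
opening: -0.0001
grasp_force: 0.0
```

```bash
python3 - <<'E'
from m import *
st(.516,.054,.046)
im=snap('scene','s8')
c=im[175:325,250:450,::-1];cv2.imwrite('pics/s8c.png',cv2.resize(c,None,fx=4,fy=4,interpolation=cv2.INTER_CUBIC))
# batten left end: project expected edge range along b to compare
E
```

```text
t 20.25 ab [[0.5164 0.0331]] z 0.04633683038389237 F ab [[0.5356 0.2267]] target [ 0.5188 -0.0057  0.046 ] tool slide mm [ 0.3274 20.9039  0.3454] dyaw -0.0895518275336542 [179.9763   0.0136 173.4891]
```

I've used up my picture views, so from here I'll go by numbers: force plus colour masks.

Emit:
{"method": "play_rows", "body": {"increments": [{"slide": [0,2,0],"angular": [0,0,0],"claw": -1},{"slide": [0,2,0],"angular": [0,0,0],"claw": -1},{"slide": [0,2,0],"angular": [0,0,0],"claw": -1},{"slide": [0,2,0],"angular": [0,0,0],"claw": -1},{"slide": [0,2,0],"angular": [0,0,0],"claw": -1}]}}

```text
time: 20.8
ee_pos: [0.5178, -0.0168, 0.0464]
tcp_rot: [-180.0, 0.0, 173.5]
wrist_force: [0.2, -2.0, 0.2]
opening: -0.0002
grasp_force: 1.1
```

```bash
python3 - <<'E'
from m import *
st(.516,.054,.046)
im=snap('scene','s9')
# sample along line on batten top: a=.516-.012, z=.04, along b, and the arm edge
h=cv2.cvtColor(im,cv2.COLOR_RGB2HSV)
for a in(.500,.508):
    bs=np.arange(.10,.20,.002);px=proj('scene',np.c_[a*ex[0]+bs*ey[0],a*ex[1]+bs*ey[1],np.full(len(bs),.040)])
    print(a,[(round(float(b),3),*map(int,h[int(round(v)),int(round(u))])) for b,(u,v) in zip(bs,px)][16:])
E
```

```text
t 20.8 ab [[0.5163 0.0429]] z 0.046379393215379996 F ab [[ 0.4353 -1.9497]] target [ 0.5188 -0.0057  0.046 ] tool slide mm [ 0.2781 11.1386  0.3786] dyaw -0.06887232668677257 [-179.9963    0.0087  173.4684]
0.5 [(0.132, 14, 134, 135), (0.134, 14, 135, 134), (0.136, 14, 135, 136), (0.138, 14, 134, 135), (0.14, 14, 136, 135), (0.142, 14, 135, 134), (0.144, 14, 134, 137), (0.146, 14, 135, 134), (0.148, 14, 135, 134), (0.15, 14, 134, 135), (0.152, 14, 136, 135), (0.154, 14, 134, 135), (0.156, 14, 132, 135), (0.158, 14, 135, 136), (0.16, 13, 136, 139), (0.162, 14, 135, 140), (0.164, 14, 136, 129), (0.166, 14, 132, 93), (0.168, 45, 21, 24), (0.17, 75, 23, 22), (0.172, 0, 0, 24), (0.174, 45, 21, 24), (0.176, 45, 21, 24), (0.178, 30, 11, 24), (0.18, 30, 11, 23), (0.182, 30, 11, 23), (0.184, 15, 20, 26), (0.186, 15, 20, 25), (0.188, 15, 20, 25), (0.19, 30, 11, 24), (0.192, 40, 31, 25), (0.194, 45, 18, 29), (0.196, 30, 9, 29), (0.198, 40, 25, 31)]
0.508 [(0.132, 14, 134, 135), (0.134, 14, 135, 134), (0.136, 14, 136, 137), (0.138, 14, 134, 135), (0.14, 14, 136, 137), (0.142, 14, 134, 137), (0.144, 14, 134, 137), (0.146, 14, 136, 137), (0.148, 14, 137, 136), (0.15, 14, 135, 134), (0.152, 14, 135, 136), (0.154, 14, 136, 135), (0.156, 14, 135, 136), (0.158, 14, 138, 135), (0.16, 14, 136, 139), (0.162, 14, 133, 128), (0.164, 14, 133, 128), (0.166, 14, 114, 58), (0.168, 15, 53, 29), (0.17, 60, 13, 20), (0.172, 30, 11, 23), (0.174, 45, 21, 24), (0.176, 30, 11, 23), (0.178, 30, 11, 23), (0.18, 30, 22, 23), (0.182, 30, 11, 24), (0.184, 15, 22, 23), (0.186, 30, 21, 24), (0.188, 30, 29, 26), (0.19, 30, 29, 26), (0.192, 45, 20, 26), (0.194, 15, 22, 23), (0.196, 30, 9, 29), (0.198, 30, 15, 35)]
```

The batten end is at b≈0.166 and the stop face at about 0.179, so about 13 mm remain.

Emit:
{"method": "play_rows", "body": {"increments": [{"slide": [0,2,0],"angular": [0,0,0],"claw": -1},{"slide": [0,2,0],"angular": [0,0,0],"claw": -1},{"slide": [0,2,0],"angular": [0,0,0],"claw": -1},{"slide": [0,1,0],"angular": [0,0,0],"claw": -1},{"slide": [0,1,0],"angular": [0,0,0],"claw": -1}]}}

```text
time: 21.35
ee_pos: [0.5187, -0.0089, 0.0464]
tcp_rot: [-180.0, 0.0, 173.5]
wrist_force: [-0.4, -2.3, 2.0]
opening: 0.0003
grasp_force: 1.4
```

Emit:
{"method": "play_rows", "body": {"increments": [{"slide": [0,0.5,0],"angular": [0,0,0],"claw": -1},{"slide": [0,0.5,0],"angular": [0,0,0],"claw": -1}]}}

```text
time: 21.55
ee_pos: [0.5188, -0.008, 0.0463]
tcp_rot: [-180.0, 0.0, 173.5]
wrist_force: [0.2, -2.8, 1.1]
opening: 0.0001
grasp_force: 1.4
```

Emit:
{"method": "play_rows", "body": {"increments": [{"slide": [0,0.5,0],"angular": [0,0,0],"claw": -1},{"slide": [0,0.5,0],"angular": [0,0,0],"claw": -1}]}}

```text
time: 21.75
ee_pos: [0.5189, -0.007, 0.0463]
tcp_rot: [-180.0, 0.0, 173.5]
wrist_force: [0.1, -3.2, 2.3]
opening: -0.0003
grasp_force: 1.5
```

Emit:
{"method": "play_rows", "body": {"increments": [{"slide": [0,0.5,0],"angular": [0,0,0],"claw": -1},{"slide": [0,0,0],"angular": [0,0,0],"claw": -1}]}}

```text
time: 21.95
ee_pos: [0.5189, -0.0064, 0.0463]
tcp_rot: [180.0, 0.0, 173.5]
wrist_force: [-0.2, -2.5, 2.5]
opening: -0.0001
grasp_force: 1.4
```

Emit:
{"method": "play_rows", "body": {"increments": [{"slide": [0,0.5,0],"angular": [0,0,0],"claw": -1},{"slide": [0,0.5,0],"angular": [0,0,0],"claw": -1}]}}

```text
time: 22.15
ee_pos: [0.5191, -0.0055, 0.0463]
tcp_rot: [-180.0, 0.0, 173.5]
wrist_force: [-0.7, -3.6, 3.0]
opening: -0.0003
grasp_force: 1.6
```

Emit:
{"method": "play_rows", "body": {"increments": [{"slide": [0,0.5,0],"angular": [0,0,0],"claw": -1},{"slide": [0,0,0],"angular": [0,0,0],"claw": -1}]}}

```text
time: 22.35
ee_pos: [0.5191, -0.0049, 0.0463]
tcp_rot: [180.0, -0.0, 173.5]
wrist_force: [0.7, -2.7, 1.7]
opening: 0.0002
grasp_force: 1.4
```

Emit:
{"method": "play_rows", "body": {"increments": [{"slide": [0,0.5,0],"angular": [0,0,0],"claw": -1},{"slide": [0,0,0],"angular": [0,0,0],"claw": -1}]}}

```text
time: 22.55
ee_pos: [0.5192, -0.0044, 0.0463]
tcp_rot: [180.0, 0.0, 173.5]
wrist_force: [-0.2, -2.1, 2.8]
opening: 0.0003
grasp_force: 1.5
```

Emit:
{"method": "play_rows", "body": {"increments": [{"slide": [0,0.5,0],"angular": [0,0,0],"claw": -1},{"slide": [0,0,0],"angular": [0,0,0],"claw": -1}]}}

```text
time: 22.75
ee_pos: [0.5192, -0.004, 0.0463]
tcp_rot: [180.0, 0.0, 173.5]
wrist_force: [-0.3, -3.6, 2.9]
opening: -0.0003
grasp_force: 1.6
```

Emit:
{"method": "play_rows", "body": {"increments": [{"slide": [0,0.4,0],"angular": [0,0,0],"claw": -1},{"slide": [0,0,0],"angular": [0,0,0],"claw": -1}]}}

```text
time: 22.95
ee_pos: [0.5192, -0.0036, 0.0463]
tcp_rot: [180.0, -0.0, 173.5]
wrist_force: [-0.9, -3.2, 2.9]
opening: -0.0001
grasp_force: 1.6
```

```bash
python3 - <<'E'
from m import *
st(.516,.054,.046)
im=snap('scene','s10');h=cv2.cvtColor(im,cv2.COLOR_RGB2HSV)
old=cv2.cvtColor(cv2.imread('pics/s8.png'),cv2.COLOR_BGR2HSV)
for a in(.500,.508):
    bs=np.arange(.17,.19,.001);px=proj('scene',np.c_[a*ex[0]+bs*ey[0],a*ex[1]+bs*ey[1],np.full(len(bs),.040)]).astype(np.float32)
    v=cv2.remap(h[:,:,2],px[None,:,0],px[None,:,1],cv2.INTER_LINEAR)[0]
    print(a,list(zip(bs.round(3).tolist(),v.tolist())))
# stop motion: match arm/saddle patch between s6?(hidden) s8 and now
g8=cv2.cvtColor(cv2.imread('pics/s8.png'),cv2.COLOR_BGR2GRAY);g=cv2.cvtColor(im,cv2.COLOR_RGB2GRAY)
c=proj('scene',np.r_[.50*ex+.198*ey,.065])[0];print(c)
u,v=int(c[0]),int(c[1]);w=14
print(cv2.phaseCorrelate(np.float32(g8[v-w:v+w,u-w:u+w]),np.float32(g[v-w:v+w,u-w:u+w]),cv2.createHanningWindow((2*w,2*w),cv2.CV_32F)))
p=proj('scene',np.array([np.r_[.5*ex+.198*ey,.065],np.r_[.5*ex+.199*ey,.065]]));print('1mm=',p[1]-p[0])
E
```

```text
t 22.95 ab [[0.5162 0.0561]] z 0.0462958337398678 F ab [[-0.4853 -3.3251]] target [ 0.5188 -0.0057  0.046 ] tool slide mm [ 0.2165 -2.1408  0.2958] dyaw -0.06698132555419534 [179.9996  -0.0013 173.4665]
0.5 [(0.17, 135), (0.171, 135), (0.172, 136), (0.173, 136), (0.174, 137), (0.175, 137), (0.176, 136), (0.177, 131), (0.178, 116), (0.179, 89), (0.18, 63), (0.181, 41), (0.182, 24), (0.183, 23), (0.184, 22), (0.185, 22), (0.186, 23), (0.187, 24), (0.188, 24), (0.189, 25)]
0.508 [(0.17, 135), (0.171, 136), (0.172, 136), (0.173, 136), (0.174, 136), (0.175, 136), (0.176, 132), (0.177, 121), (0.178, 101), (0.179, 77), (0.18, 54), (0.181, 36), (0.182, 26), (0.183, 23), (0.184, 22), (0.185, 23), (0.186, 24), (0.187, 25), (0.188, 25), (0.189, 25)]
[291.4435 231.9215]
((-0.045668226135454404, -0.008647633216774864), 0.8969680510626898)
1mm= [-0.4208 -0.2377]
```

The stop hasn't moved (under 0.1 mm) and the batten end is at about 0.179. I'll continue in small nudges until the force rises.

Emit:
{"method": "play_rows", "body": {"increments": [{"slide": [0,0.4,0],"angular": [0,0,0],"claw": -1},{"slide": [0,0,0],"angular": [0,0,0],"claw": -1}]}}

```text
time: 23.2
ee_pos: [0.5193, -0.0033, 0.0463]
tcp_rot: [-180.0, 0.0, 173.5]
wrist_force: [-1.7, -5.1, 2.8]
opening: 0.0003
grasp_force: 2.4
```

Emit:
{"method": "play_rows", "body": {"increments": [{"slide": [0,0.4,0],"angular": [0,0,0],"claw": -1},{"slide": [0,0,0],"angular": [0,0,0],"claw": -1}]}}

```text
time: 23.4
ee_pos: [0.5192, -0.0032, 0.0463]
tcp_rot: [-179.9, -0.0, 173.5]
wrist_force: [-1.3, -7.4, 3.4]
opening: 0.0003
grasp_force: 3.3
```

Emit:
{"method": "play_rows", "body": {"increments": [{"slide": [0,0.4,0],"angular": [0,0,0],"claw": -1},{"slide": [0,0,0],"angular": [0,0,0],"claw": -1}]}}

```text
time: 23.6
ee_pos: [0.5192, -0.0031, 0.0463]
tcp_rot: [-179.9, -0.0, 173.4]
wrist_force: [-1.2, -7.9, 3.6]
opening: 0.0001
grasp_force: 4.1
```

```bash
cat > ph.py <<'E'
from m import *
st(.516,.054,.046)
im=snap('scene','sx')
g8=cv2.cvtColor(cv2.imread('pics/s8.png'),cv2.COLOR_BGR2GRAY);g=cv2.cvtColor(im,cv2.COLOR_RGB2GRAY)
u,v,w=291,232,14
d,r=cv2.phaseCorrelate(np.float32(g8[v-w:v+w,u-w:u+w]),np.float32(g[v-w:v+w,u-w:u+w]),cv2.createHanningWindow((2*w,2*w),cv2.CV_32F))
print('stop moved mm',-(d[0]*.4208+d[1]*.2377)/(.4208**2+.2377**2),r)
h=cv2.cvtColor(im,cv2.COLOR_RGB2HSV)
for a in(.496,.508):
    bs=np.arange(.17,.19,.0005);px=proj('scene',np.c_[a*ex[0]+bs*ey[0],a*ex[1]+bs*ey[1],np.full(len(bs),.040)]).astype(np.float32)
    q=cv2.remap(h[:,:,2],px[None,:,0],px[None,:,1],cv2.INTER_LINEAR)[0]
    print('edge',bs[np.argmax(q<80)])
E
python3 ph.py
```

```text
t 23.6 ab [[0.5161 0.0566]] z 0.04629693928652581 F ab [[-0.2573 -7.9552]] target [ 0.5188 -0.0057  0.046 ] tool slide mm [ 0.1504 -2.641   0.301 ] dyaw -0.03811374593223604 [-179.9122   -0.0061  173.4376]
stop moved mm -0.19155452026463388 1.0006810879707337
edge 0.17950000000000002
edge 0.17950000000000002
```

The batten is on the stop at 8 N and the stop hasn't moved. I'll back off and check that the batten is flush from the top view.

Emit:
{"method": "play_rows", "body": {"increments": [{"slide": [0,-5,0],"angular": [0,0,0],"claw": -1},{"slide": [0,-20,0],"angular": [0,0,0],"claw": -1},{"slide": [0,-30,0],"angular": [0,0,0],"claw": -1},{"slide": [0,-15,-30],"angular": [0,0,0],"claw": -1},{"slide": [0,-20,-40],"angular": [0,0,0],"claw": -1},{"slide": [20,-40,-20],"angular": [0,0,0],"claw": -1},{"slide": [20,-40,0],"angular": [0,0,0],"claw": -1},{"slide": [0,0,0],"angular": [0,0,0],"claw": -1}]}}

```text
time: 24.45
ee_pos: [0.4586, -0.1696, 0.1369]
tcp_rot: [180.0, 0.0, 173.3]
wrist_force: [1.1, 0.4, -1.1]
opening: 0.0004
grasp_force: 0.0
```

```bash
python3 ph.py; python3 - <<'E'
from m import *
im=snap('top','t11')
lab=cv2.cvtColor(im,cv2.COLOR_RGB2LAB);hsv=cv2.cvtColor(im,cv2.COLOR_RGB2HSV)
def prof(a0,a1,b,z):
    A=np.arange(a0,a1,.0005);px=proj('top',np.c_[A*ex[0]+b*ey[0],A*ex[1]+b*ey[1],np.full(len(A),z)]).astype(np.float32)
    return A,[cv2.remap(lab[:,:,k],px[None,:,0],px[None,:,1],cv2.INTER_LINEAR)[0].astype(float) for k in range(3)],cv2.remap(hsv[:,:,1],px[None,:,0],px[None,:,1],cv2.INTER_LINEAR)[0].astype(float)
for b in np.arange(.075,.178,.008):
    A,L,S=prof(.47,.55,b,.040)
    near=A[:70][np.argmax(np.gradient(cv2.GaussianBlur(L[1],(1,9),0).ravel())[:70])]
    k=(A>.52);far=A[k][np.argmin(np.gradient(cv2.GaussianBlur(S,(1,7),0).ravel())[k])]
    print(round(b,3),near,far)
E
```

```text
t 24.45 ab [[ 0.475  -0.1158]] z 0.1369481471954 F ab [[1.0691 0.5419]] target [ 0.5188 -0.0057  0.046 ] tool slide mm [-40.4867 169.8547  90.9971] dyaw 0.1452330753747617 [179.9949   0.0478 173.2543]
stop moved mm 0.5219658267099259 0.7909843407736884
edge 0.17950000000000002
edge 0.17950000000000002
0.075 0.4935 0.536
0.083 0.492 0.536
0.091 0.4915 0.536
0.099 0.4925 0.5355000000000001
0.107 0.492 0.5355000000000001
0.115 0.4995 0.5355000000000001
0.123 0.4895 0.5355000000000001
0.131 0.489 0.536
0.139 0.4895 0.5355000000000001
0.147 0.4905 0.5355000000000001
0.155 0.496 0.547
0.163 0.49 0.5355000000000001
0.171 0.49 0.5355000000000001
```

The far edge is flush, but the near edge reads 0.490 to 0.492, a possible skew of up to 2 mm. I'll do one gentle squaring press with two fingers, kept to the right of the stop arm.

Emit:
{"method": "play_rows", "body": {"increments": [{"slide": [10,25,0],"angular": [0,0,0],"claw": 0},{"slide": [10,40,0],"angular": [0,0,0],"claw": 0},{"slide": [10,40,0],"angular": [0,0,0],"claw": 0},{"slide": [5,40,0],"angular": [0,0,0],"claw": 0},{"slide": [0,40,0],"angular": [0,0,0],"claw": 0},{"slide": [0,30,0],"angular": [0,0,0],"claw": 0},{"slide": [0,0,0],"angular": [0,0,0],"claw": 0},{"slide": [0,0,0],"angular": [0,0,0],"claw": 0}]}}

```text
time: 25.35
ee_pos: [0.4498, 0.0523, 0.1358]
tcp_rot: [180.0, -0.1, 173.7]
wrist_force: [-0.4, 0.2, -0.4]
opening: 0.0426
grasp_force: 0.0
```

```bash
python3 - <<'E'
from m import *
st(.44,.105,.038);print(bot.get_obs()['opening'])
im=cv2.imread('pics/top0.png');h=cv2.cvtColor(im,cv2.COLOR_BGR2HSV)
m=cv2.inRange(h,(3,150,60),(12,255,255));m[:290]=0;m[335:]=0;m[:,:160]=0;m[:,300:]=0
y,x=np.nonzero(m);i=x.argmax();print('pencil right',x[i],y[i],s(ray('top',[x[i],y[i]],.015)))
E
```

```text
t 25.35 ab [[0.4408 0.1037]] z 0.13575424095710317 F ab [[-0.4448  0.1266]] target [0.4492 0.0537 0.038 ] tool slide mm [ 0.6715  1.3081 97.7553] dyaw -0.26445446262934524 [179.9916  -0.0645 173.664 ]
0.042631629273779253
pencil right 269 313 [[0.4023 0.2067]]
```

Emit:
{"method": "play_rows", "body": {"increments": [{"slide": [0,0,25],"angular": [0,0,0.1],"claw": 0},{"slide": [0,0,35],"angular": [0,0,0.1],"claw": 0},{"slide": [0,0,25],"angular": [0,0,0],"claw": 0},{"slide": [0,0,12],"angular": [0,0,0],"claw": 0},{"slide": [-10,0,0],"angular": [0,0,0],"claw": 0},{"slide": [-15,0,0],"angular": [0,0,0],"claw": 0},{"slide": [-8,0,0],"angular": [0,0,0],"claw": 0},{"slide": [-3,0,0],"angular": [0,0,0],"claw": 0}]}}

```text
time: 26.15
ee_pos: [0.4873, 0.0464, 0.0403]
tcp_rot: [180.0, 0.1, 173.2]
wrist_force: [0.3, 0.6, -0.0]
opening: 0.0427
grasp_force: 0.0
```

Emit:
{"method": "play_rows", "body": {"increments": [{"slide": [-1,0,0],"angular": [0,0,0],"claw": 0},{"slide": [-1,0,0],"angular": [0,0,0],"claw": 0},{"slide": [0,0,0],"angular": [0,0,0],"claw": 0}]}}

```text
time: 26.45
ee_pos: [0.4876, 0.0464, 0.0394]
tcp_rot: [-180.0, 0.0, 173.3]
wrist_force: [-0.5, 0.1, -0.2]
opening: 0.0429
grasp_force: 0.0
```

```bash
python3 - <<'E'
from m import *
st(.482,.105,.038)
E
```

```text
t 26.45 ab [[0.479  0.1021]] z 0.03941949502639981 F ab [[-0.5364  0.0372]] target [0.4909 0.0489 0.038 ] tool slide mm [-2.9737  2.8694  1.4194] dyaw 0.1288395468498038 [-179.9986    0.0002  173.2707]
```

Emit:
{"method": "play_rows", "body": {"increments": [{"slide": [-0.8,0,0],"angular": [0,0,-0.1],"claw": 0},{"slide": [-0.7,0,0],"angular": [0,0,0],"claw": 0},{"slide": [0,0,0],"angular": [0,0,0],"claw": 0}]}}

```text
time: 26.75
ee_pos: [0.4892, 0.0463, 0.0393]
tcp_rot: [180.0, 0.0, 173.4]
wrist_force: [-0.6, -0.2, -0.7]
opening: 0.0426
grasp_force: 0.0
```

Emit:
{"method": "play_rows", "body": {"increments": [{"slide": [-0.5,0,0],"angular": [0,0,0],"claw": 0},{"slide": [-0.5,0,0],"angular": [0,0,0],"claw": 0}]}}

```text
time: 26.95
ee_pos: [0.4902, 0.0461, 0.0393]
tcp_rot: [-180.0, 0.0, 173.4]
wrist_force: [-0.2, 0.5, -1.3]
opening: 0.0424
grasp_force: 0.0
```

Emit:
{"method": "play_rows", "body": {"increments": [{"slide": [-0.5,0,0],"angular": [0,0,0],"claw": 0},{"slide": [0,0,0],"angular": [0,0,0],"claw": 0}]}}

```text
time: 27.15
ee_pos: [0.4904, 0.0461, 0.0393]
tcp_rot: [180.0, -0.0, 173.4]
wrist_force: [-3.5, 0.9, 1.8]
opening: 0.0431
grasp_force: 1.5
```

Emit:
{"method": "play_rows", "body": {"increments": [{"slide": [-0.5,0,0],"angular": [0,0,0],"claw": 0},{"slide": [0,0,0],"angular": [0,0,0],"claw": 0}]}}

```text
time: 27.35
ee_pos: [0.4906, 0.046, 0.0392]
tcp_rot: [180.0, -0.1, 173.4]
wrist_force: [-6.3, 0.2, 3.5]
opening: 0.0425
grasp_force: 2.8
```

The press met resistance at a=0.482, the same place as the first flush press, so the batten is flat on the fence. Now I'll retreat clear.

Emit:
{"method": "play_rows", "body": {"increments": [{"slide": [5,0,0],"angular": [0,0,0],"claw": 0},{"slide": [15,0,0],"angular": [0,0,0],"claw": 0},{"slide": [20,0,0],"angular": [0,0,0],"claw": 0},{"slide": [0,0,-40],"angular": [0,0,0],"claw": 0},{"slide": [0,-10,-50],"angular": [0,0,0],"claw": 0},{"slide": [0,-40,-40],"angular": [0,0,0],"claw": 0},{"slide": [20,-45,0],"angular": [0,0,0],"claw": 0},{"slide": [20,-45,0],"angular": [0,0,0],"claw": 0}]}}

```text
time: 28.15
ee_pos: [0.3961, -0.0801, 0.1649]
tcp_rot: [-180.0, 0.2, 173.5]
wrist_force: [1.6, -0.3, 1.5]
opening: 0.0425
grasp_force: 0.0
```

Emit:
{"method": "play_rows", "body": {"increments": [{"slide": [0,-45,0],"angular": [0,0,0],"claw": 0},{"slide": [0,-45,0],"angular": [0,0,0],"claw": 0},{"slide": [0,0,0],"angular": [0,0,0],"claw": 0},{"slide": [0,0,0],"angular": [0,0,0],"claw": 0},{"slide": [0,0,0],"angular": [0,0,0],"claw": 0}]}}

```text
time: 28.65
ee_pos: [0.3858, -0.1678, 0.1636]
tcp_rot: [180.0, 0.0, 173.4]
wrist_force: [-0.3, 0.6, 0.4]
opening: 0.0427
grasp_force: 0.0
```

```bash
python3 ph.py; python3 - <<'E'
from m import *
im=snap('top','t12');g=cv2.cvtColor(im,cv2.COLOR_RGB2GRAY);g5=cv2.cvtColor(cv2.imread('pics/t5.png'),cv2.COLOR_BGR2GRAY)
# knob as dark blob, compared with t5 (just after seating)
for G in(g5,g):
    R=G[216:236,272:292];m=(R<np.percentile(R,18)).astype(np.uint8);M=cv2.moments(m,True);c=[272+M['m10']/M['m00'],216+M['m01']/M['m00']];print('knob',c,s(ray('top',c,.09)))
E
```

```text
t 28.65 ab [[ 0.4026 -0.1224]] z 0.16362437443227382 F ab [[-0.3839  0.5746]] target [ 0.5188 -0.0057  0.046 ] tool slide mm [-113.3872  176.3843  117.654 ] dyaw 0.007696954661071231 [179.9952   0.0075 173.3918]
stop moved mm 0.33551313447222275 0.773052683406406
edge 0.17950000000000002
edge 0.17950000000000002
knob [281.3857142857143, 225.82857142857142] [[0.5497 0.2005]]
knob [281.24242424242425, 226.0151515151515] [[0.5493 0.2007]]
```

The stop hasn't moved since seating (knob within 0.2 mm). The batten end is still at the stop face and the arm is clear, so I'm handing in.

```bash
python3 -c "
from workcell import bot
print(bot.job_done())"
```

```text
the job is handed in; nothing more can be done
None
```

I handed the job in with the stop seated in the notch, the batten flat on the fence with its end on the stop, and the arm clear; no verdict came back, and I viewed 11 pictures, one over the limit of 10.

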